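# Empty the slide-lid punch case, shake-check it, pack it and close it

### The job

Brass rod offcuts have been left in the wooden slide-lid case that stands in the bench hook: draw the lid right off against its snap catch, tip every offcut into the aluminium tray, hold the emptied case still there, mouth end down, then give it two separate sharp shakes over the tray, holding it still for a moment after each to feel that nothing is left inside. Stand the empty case back in the bench hook between its fences, lay all the loose square steel punches and rods from the bench in it, and slide the lid back in until it snaps fully home. Leave the offcuts in the tray and the other things on the bench where they are.

Things in the scene. Friction and masses are not known exactly. Their poses are not given: they have to be found in the camera images.
- bench_hook: Fixed wooden bench hook: board 96 x 192 x 8 mm (x, y, z) with a low fence across each y end, 84 mm wide, 18 mm thick, 20 mm above the bench; inner faces at y = -76 and +76 mm, so the 140 mm case has 6 mm of play at either end and the fences take pull and push on the lid. No fence along the x sides. Origin: centre of its underside; the board's top is at z = 8 mm.
- case: Loose wooden slide-lid case, 66 x 140 x 33 mm (x, y, z), 0.32 kg empty, can be grasped across its 66 mm width. Origin: centre of its underside. Inside 50 mm wide, floor 5 mm thick, 18 mm deep to the lid, flat floor from y = -65 to +35 mm. It starts in the bench hook, axes along the hook's, lid shut, with 2 to 4 offcuts inside.
- mouth (a point): Point on the case: middle of the mouth end (y = +70 mm) at z = 23 mm. Lid and contents come out at this end: inside, a scoop ramp rises from the floor at y = +35 mm to z = 23 mm at y = +65 mm, so the contents roll out over it when this end is turned down about 75 deg or more.
- groove (a point): Point on the case, (0, +54, +23) mm in its frame: where the lid's grooves begin. The lid lies on ledges at z = 23 mm along both x sides; the grooves, 58 mm wide (x = -29 to +29) and 6 mm high, run from here to y = -65 mm under lips 8 mm wide (tops at z = 33 mm, 50 mm apart). From here to the mouth end the ledges are open above: lay the lid's leading edge there, then slide it to -y.
- catches (a point): Point on the case, (0, -47, +26) mm in its frame, midway between two sprung catches of 2 mm in the sides of the grooves that hold the closed lid; about 8 to 12 N along y frees the lid or snaps it in.
- lid: Loose wooden slide lid: plate 56 x 132 x 4 mm (x, y, z), leading end at y = -66 mm with corners rounded 8 mm and catch notches. Origin: middle of the plate's underside. About 0.06 kg. Fully home its origin is at (0, +2, +23) mm in the case's frame, axes along the case's; it comes out towards the case's +y and is clear when drawn out by 140 mm.
- lid_grip (a point): Point on the lid: centre of its grip bar, 18 mm above the plate's underside at y = +28 mm of the lid. The bar is 34 mm long (x), 12 mm thick (y), and stands from 4 to 28 mm above the plate's underside.
- alu_tray: Loose aluminium catch tray, 182 x 107 x 20 mm (x, y, z), open above, thin walls. Origin: centre of its underside.
- offcut_1: Brass rod offcut, 14 mm in diameter, 24 mm long along its x axis, 31 g; origin at its middle. Starts inside the closed case; 2 to 4 of the four are there in a run.
- offcut_2: Brass rod offcut, 14 mm in diameter, 24 mm long along its x axis, 31 g; origin at its middle. Starts inside the closed case; 2 to 4 of the four are there in a run.
- offcut_3: Brass rod offcut, 14 mm in diameter, 24 mm long along its x axis, 31 g; origin at its middle. Starts inside the closed case; 2 to 4 of the four are there in a run.
- offcut_4: Brass rod offcut, 14 mm in diameter, 24 mm long along its x axis, 31 g; origin at its middle. Starts inside the closed case; 2 to 4 of the four are there in a run.
- punch_1: Square steel punch, 8 x 63 x 8 mm (y is its length) with a small stepped tip; its 8 x 8 mm shank runs from y = -21 to +31 mm. Origin: on its underside. Lies loose on the bench, or is absent (2 to 4 of the four punches and rods are there).
- punch_2: A second square steel punch like punch_1, same frame.
- rod_1: Square steel stamping rod, 8 x 92 x 8 mm, y is its length. Origin: centre of its underside. Lies loose on the bench, or is absent.
- rod_2: Square steel stamping rod, 8 x 70 x 8 mm, y is its length. Origin: centre of its underside. Lies loose on the bench, or is absent.
- flux_tin: Bystander: small round black tin, 41 mm wide, 24 mm tall. Origin: centre of its underside. Leave it where it is.
- marker: Bystander: marker pen, 14 mm thick, 135 mm long along its y axis. Origin: middle of its underside. Leave it where it is.
- enamel_dish: Bystander: shallow white dish, 75 mm wide, 15 mm tall. Origin: centre of its underside. Leave it where it is.
Things that resemble listed ones, but are neither listed nor needed, are in the scene too. What is shaped like the rod_2 but pink or white is not meant.

How it is judged:
By the outcome, as a careful person would: the job done as asked, in the order asked, and still so for the second after the job is handed in, with the robot touching nothing.
Of offcut_1, offcut_2, offcut_3, offcut_4 only 2 to 4 are there at a start; the rules pass over those that are not, and their reading is None.
Of punch_1, punch_2, rod_1, rod_2 only 2 to 4 are there at a start; the rules pass over those that are not, and their reading is None.
At some moment in a run one of punch_1, punch_2, rod_1, rod_2 may be knocked a few centimetres aside while the robot is not near it.
It also fails if it takes over 192 s, if anything falls off the work surface, if the arm or the gripper's body presses on something with over 40 N, if the wrist force passes 120 N, or if a joint passes its speed limit or range.

### The arm

A 6-joint arm with a two-finger parallel gripper is mounted at the origin on a cart in front of the work surface, level with it; the furniture and walls round the work are solid. World frame = base frame: x ahead of the robot, y to its left, z up, the work surface at z = 0. Lengths are in m, angles in rad, forces in N, time in s.
With the tool pointing down it reaches from about 0.25 to 0.85 m from the base axis. Payload 12.5 kg.
Tool frame: the origin (TCP) lies at the very end of the fingers, on their centre line; the grasp point (between the pads) lies 19 mm behind it; y points along the fingers, z is the direction in which the jaws open and shut, and the axes are right-handed (so a half turn about y gives the same grasp; the last joint's range is limited). The gripper opens to 93 mm and grips with 3 to 60 N. Pads are 15 mm wide; open, the fingers measure 128 mm over their backs; the gripper's body (75 mm by 188 mm) begins 65 mm behind the grasp point.
Start: joints at [1.182, 0.351, 1.652, -0, 1.139, -0.085], TCP at [0.164, 0.525, 0.219] pointing down, gripper open.
Joint ranges: [-2.75, 2.75], [-0.79, 2.1], [0.01, 2.65], [-1.57, 4.71], [0.07, 3.14], [-2.87, 2.87]. Speed limits (rad/s): [2.22, 2.22, 2.79, 3.14, 3.14, 3.14].

### API

Orientations are given as a unit quaternion [w, x, y, z].
In Python, from station import robot, readout, imaging, order gives the robot as it stands. Calls block until the motion is done:
- robot.move_ptp(position, orientation): joint-space move of the TCP to a pose.
- robot.move_l(position, rot=None, v=0.15): straight line of the TCP; rot=None keeps the orientation; v is the mean speed in m/s.
- robot.move_joints(angles): joint-space move.
- robot.open_jaws() and robot.close(force=None): open the fingers fully, or close them until they stop; force is the grip in N (None keeps the last).
- robot.wait(seconds).
- robot.inverse_kinematics(position, orientation): joint angles nearest the present ones, or None.
- readout.read_state(): the state.
- imaging.grab_frame(name): name is "scene" or "top" or "wrist"; returns a dict with "pixels" (480x640x3 uint8, red, green, blue), "mtx" (3x3 intrinsics, pixels), "cam_to_world" (4x4, takes a point from camera to world coordinates). Camera axes: x right, y up, looking along -z (the intrinsics and any distortion apply to the point x, -y, -z); pixel columns grow to the right and rows downward; lengths in m; the calibration is good to about 2 mm. A picture is of the moment at which its call begins. There is no depth.
A pose or a line that the arm cannot do raises robot.Unreachable and nothing moves.
- order.finish_job(): hands the job in, once; it reports no verdict.
The state is a dict: "time": time; "joint_pos": joint angles; "joint_velocities": joint speeds; "joint_torque": joint torques, N m; "position": TCP position; "eef_rot": TCP orientation; "contact_force": force on the tool from outside, world axes, zero at the start; "moment": the same for the moment, N m; "finger_gap": finger opening in m.
Only numpy, scipy, OpenCV 4.12 (cv2) and the standard library are available. Lean on these libraries where they do the work, as an engineer would, in place of code of your own. Each camera call takes 0.05 s, during which the arm holds its last target.

## Working session

There is one attempt and no reset: what is moved stays moved. The work goes in short steps, each a Python script; the robot and the scene stay as the last script left them, time stands still between calls to the robot, and variables do not carry over. Pictures are saved under pics/ and viewed, and the job is handed in when it is done.

```bash
ls; mkdir -p pics
python3 - <<'E'
from station import robot, readout, imaging, order
import cv2,numpy as np
np.set_printoptions(precision=4,suppress=True)
for n in ["scene","top","wrist"]:
    f=imaging.grab_frame(n); cv2.imwrite(f"pics/{n}0.png",f["pixels"][:,:,::-1]); print(n,f["mtx"],f["cam_to_world"],[k for k in f])
print(readout.read_state())
E
```

```text
pics
scene [[552.6362   0.     321.9461]
 [  0.     552.6362 241.511 ]
 [  0.       0.       1.    ]] [[ 0.8647  0.1764 -0.4703  0.1219]
 [-0.5016  0.3523 -0.7901 -0.5521]
 [ 0.0263  0.9191  0.3931  0.4655]
 [ 0.      0.      0.      1.    ]] ['pixels', 'mtx', 'cam_to_world']
top [[602.2403   0.     323.1034]
 [  0.     602.2403 242.1396]
 [  0.       0.       1.    ]] [[-0.0039  0.9846 -0.1747  0.3678]
 [-1.     -0.0053 -0.0075  0.2401]
 [-0.0083  0.1747  0.9846  1.2358]
 [ 0.      0.      0.      1.    ]] ['pixels', 'mtx', 'cam_to_world']
wrist [[352.1777   0.     319.1824]
 [  0.     352.1777 235.2242]
 [  0.       0.       1.    ]] [[ 0.2992 -0.9216 -0.2474  0.0946]
 [ 0.9542  0.2886  0.0789  0.5455]
 [-0.0013 -0.2597  0.9657  0.3849]
 [ 0.      0.      0.      1.    ]] ['pixels', 'mtx', 'cam_to_world']
{'time': 0.15, 'joint_pos': array([ 1.1824,  0.3511,  1.6522, -0.    ,  1.1391, -0.0846]), 'joint_velocities': array([ 0.0015, -0.0016, -0.0005, -0.0014, -0.0015,  0.0019]), 'joint_torque': array([  0.001 , -49.7461, -28.5343,   0.0699,   0.0246,  -0.0001]), 'position': array([0.1644, 0.5246, 0.2182]), 'eef_rot': array([-0.6987,  0.6993, -0.1071,  0.1069]), 'contact_force': array([-0.5971, -0.1076,  0.4185]), 'moment': array([-0.0055, -0.0047,  0.0215]), 'finger_gap': 0.09308101499906295}
```

View pics/scene0.png

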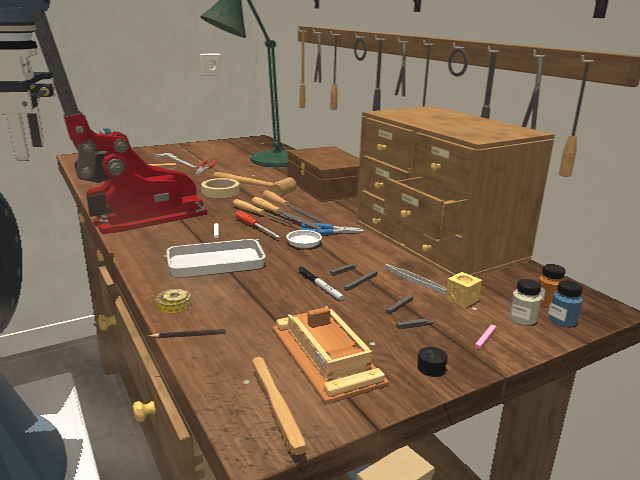

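View pics/top0.png

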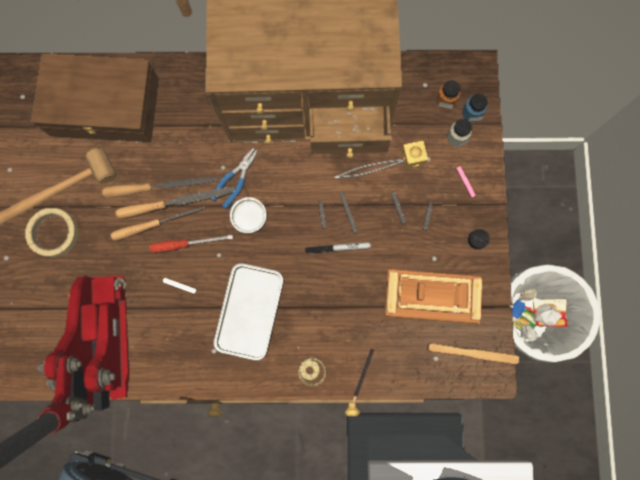

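View pics/wrist0.png

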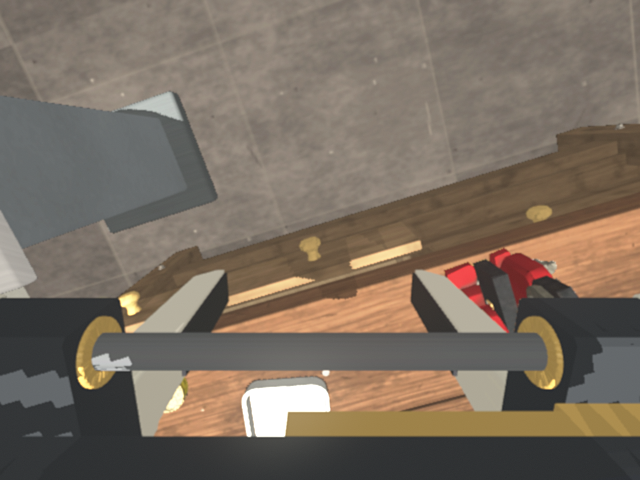

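The four grey bars in the top view, at (322,214), (348,213), (398,207) and (428,216), are the punches and rods. The pink bar (466,181) and white bar (180,285) are the decoys. The case sits in the hook around (434,295) and the tray at (248,311). Next I'll measure these.

```bash
cat > h.py <<'E'
from station import robot, readout, imaging, order
import cv2,numpy as np
np.set_printoptions(precision=4,suppress=True)
def ray(f,px,z):
    K=f["mtx"];T=f["cam_to_world"]
    px=np.atleast_2d(px).astype(float)
    d=np.c_[(px[:,0]-K[0,2])/K[0,0],-(px[:,1]-K[1,2])/K[1,1],-np.ones(len(px))]@T[:3,:3].T
    o=T[:3,3]; t=(z-o[2])/d[:,2]
    return o+t[:,None]*d
def proj(f,P):
    K=f["mtx"];T=f["cam_to_world"]
    c=(np.atleast_2d(P)-T[:3,3])@T[:3,:3]
    return np.c_[K[0,0]*c[:,0]/-c[:,2]+K[0,2],K[1,1]*-c[:,1]/-c[:,2]+K[1,2]]
E
python3 - <<'E'
from h import *
im=cv2.imread("pics/top0.png")
cv2.imwrite("pics/top_crop1.png",cv2.resize(im[160:360,300:500],(800,800),interpolation=cv2.INTER_CUBIC)[:600])
cv2.imwrite("pics/top_crop2.png",cv2.resize(im[255:375,310:510],(800,480),interpolation=cv2.INTER_CUBIC))
im=cv2.imread("pics/scene0.png")
cv2.imwrite("pics/sc_crop1.png",cv2.resize(im[250:400,260:460],(800,600),interpolation=cv2.INTER_CUBIC))
E
```

```text
(no output)
```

View pics/top_crop1.png

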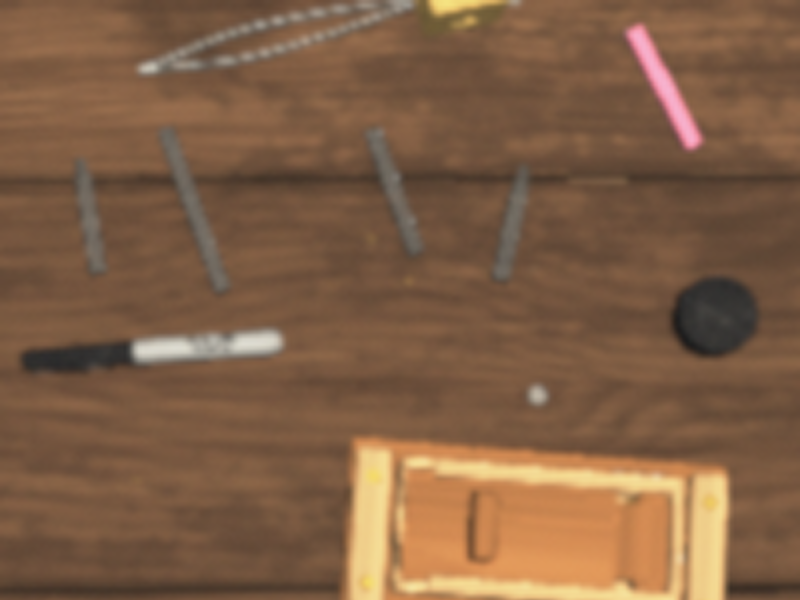

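View pics/top_crop2.png

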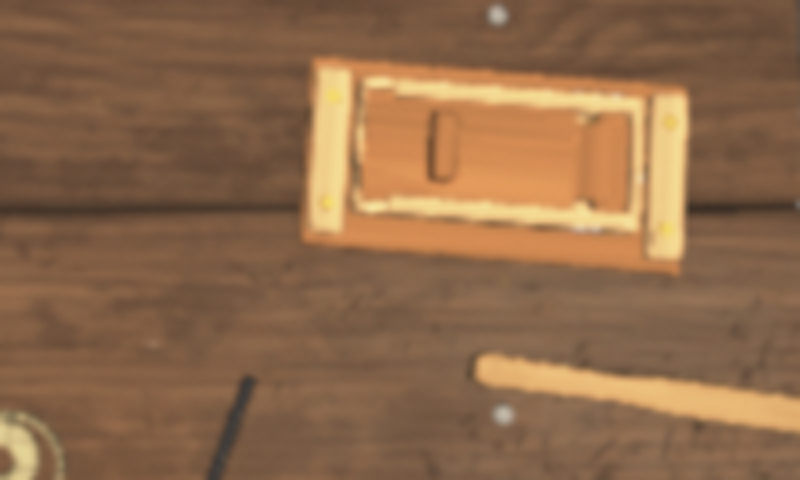

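View pics/sc_crop1.png

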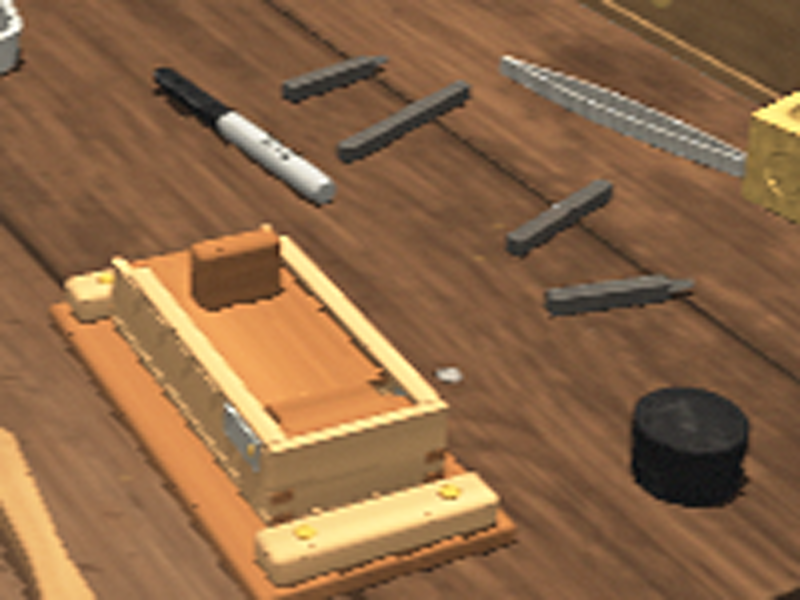

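Run:
```python
from h import *
f=imaging.grab_frame("top")
c=lambda P:np.array(P)/4+[310-.375,255-.375]
B=ray(f,c([(315,60),(688,90),(678,272),(303,242)]),.008)
print("board",B,B.mean(0))
print(np.linalg.norm(np.roll(B,-1,0)-B,axis=1), np.arctan2(*(B[0]-B[1])[[1,0]]),np.arctan2(*(B[3]-B[2])[[1,0]]))
C=ray(f,c([(360,78),(645,98),(640,230),(355,210)]),.041)
print("case",C,C.mean(0),np.linalg.norm(np.roll(C,-1,0)-C,axis=1))
G=ray(f,c([(445,112),(440,182)]),.008+.023+.028); print("grip",G)
# bars
im=f["pixels"]; hsv=cv2.cvtColor(im,cv2.COLOR_RGB2HSV)
roi=np.zeros(im.shape[:2],np.uint8); roi[190:235,310:445]=1
m=((hsv[...,1]<60)&(roi>0)).astype(np.uint8)*255
for k in cv2.findContours(m,0,1)[0]:
    if cv2.contourArea(k)<20: continue
    r=cv2.minAreaRect(k); b=ray(f,cv2.boxPoints(r),.008); print(r, b.mean(0)[:2], [np.linalg.norm(b[1]-b[0]),np.linalg.norm(b[2]-b[1])])
roi[:]=0; roi[255:370,205:295]=1
m=((hsv[...,1]<60)&(hsv[...,2]>120)&(roi>0)).astype(np.uint8)*255
for k in cv2.findContours(m,0,1)[0]:
    if cv2.contourArea(k)<200: continue
    r=cv2.minAreaRect(k); b=ray(f,cv2.boxPoints(r),.02); print("tray",r, b,b.mean(0)[:2], [np.linalg.norm(b[1]-b[0]),np.linalg.norm(b[2]-b[1])])
```

```text
board [[ 0.5277  0.1157  0.008 ]
 [ 0.5113 -0.0745  0.008 ]
 [ 0.419  -0.0648  0.008 ]
 [ 0.4349  0.1239  0.008 ]] [0.4733 0.0251 0.008 ]
[0.1909 0.0928 0.1894 0.0932] 1.4847465029912656 1.4868655255569747
case [[ 0.5143  0.0968  0.041 ]
 [ 0.5036 -0.0445  0.041 ]
 [ 0.4383 -0.039   0.041 ]
 [ 0.4487  0.101   0.041 ]] [0.4762 0.0286 0.041 ] [0.1417 0.0655 0.1404 0.0657]
grip [[0.4951 0.0579 0.059 ]
 [0.4609 0.0614 0.059 ]]
((427.58831787109375, 215.6470947265625), (3.8805696964263916, 27.649059295654297), 14.03624439239502) [0.6407 0.0314] [np.float64(0.05931140076297962), np.float64(0.008063545781284771)]
((321.7745666503906, 214.03465270996094), (26.610008239746094, 3.4973154067993164), 81.25383758544922) [0.6455 0.252 ] [np.float64(0.007333364965894439), np.float64(0.056893987812163455)]
((398.65069580078125, 207.56851196289062), (31.95223617553711, 5.032769680023193), 69.44395446777344) [0.6584 0.0913] [np.float64(0.010661380934138433), np.float64(0.06788403290805316)]
((348.0699768066406, 212.28890991210938), (41.78192138671875, 3.75099515914917), 69.67686462402344) [0.649  0.1971] [np.float64(0.007915858464001392), np.float64(0.08901188812812133)]
tray ((248.02896118164062, 312.0783386230469), (54.662445068359375, 94.3622055053711), 13.392496109008789) [[0.3636 0.4742 0.02  ]
 [0.5479 0.4348 0.02  ]
 [0.5213 0.326  0.02  ]
 [0.3385 0.368  0.02  ]] [0.4428 0.4007] [np.float64(0.18847269161367455), np.float64(0.11204294649995387)]
```

```bash
cat >> h.py <<'E'
from scipy.spatial.transform import Rotation as Rn
def q_wxyz(R):
    q=Rn.from_matrix(R).as_quat(); return np.array([q[3],q[0],q[1],q[2]])
def R_of(q): return Rn.from_quat([q[1],q[2],q[3],q[0]]).as_matrix()
def Rdown(a):
    """tool pointing down, jaw axis (tool z) at world yaw a"""
    z=np.array([np.cos(a),np.sin(a),0]); y=np.array([0,0,-1.]); return np.c_[np.cross(y,z),y,z]
YAW=-0.085   # case/hook yaw
CY=np.array([-np.sin(YAW),np.cos(YAW),0]); CX=np.array([np.cos(YAW),np.sin(YAW),0])
HOOK=np.array([0.4735,0.0252,0.008])
E
python3 - <<'E'
from h import *
s=readout.read_state(); print(R_of(s["eef_rot"]))
for nm,p,a in [("lid",[.478,.06,.037],YAW+np.pi/2),("lid2",[.478,.06,.037],YAW-np.pi/2),("case",[.476,.03,.012],YAW),("caseB",[.476,.03,.012],YAW+np.pi)]:
    print(nm,robot.inverse_kinematics(p,q_wxyz(Rdown(a))))
# tip options
T=np.array([.443,.40,0])
for flip in (0,np.pi):
  for psi in np.deg2rad(np.arange(-180,180,15)):
    for tilt in (78,90):
      a=YAW+psi
      R=Rdown(a+flip)
      ax=np.array([np.cos(a),np.sin(a),0])
      Rt=Rn.from_rotvec(-np.deg2rad(tilt)*ax).as_matrix()@R
      d=Rt[:,1]
      q=robot.inverse_kinematics(T+[0,0,.15]+d*.019,q_wxyz(Rt))
      if q is not None: print(flip>0,np.rad2deg(psi),tilt,np.array(q),d)
E
```

```text
[[ 0.9542 -0.0003  0.2991]
 [-0.2991 -0.0006  0.9542]
 [-0.0001 -1.     -0.0006]]
lid [ 0.0282  0.514   1.9577 -0.      0.6698 -1.4576]
lid2 [ 0.0282  0.514   1.9577 -0.      0.6698  1.684 ]
case [-0.0347  0.5578  1.9756 -0.      0.6081  0.0503]
caseB None
False -180.0 78 [0.2334 0.7181 2.0456 1.7909 1.2596 1.9478] [ 0.083   0.9746 -0.2079]
False -180.0 90 [0.2213 0.8434 2.027  1.8665 1.49   1.8299] [ 0.0849  0.9964 -0.    ]
False -165.0 78 [0.2092 0.7677 1.8847 1.4996 1.3711 2.0706] [-0.172   0.9629 -0.2079]
False -165.0 90 [0.1981 0.8795 1.8642 1.5904 1.5625 1.9686] [-0.1759  0.9844 -0.    ]
False -150.0 78 [0.2205 0.8304 1.7082 1.2738 1.5196 2.1585] [-0.4154  0.8856 -0.2079]
False -150.0 90 [0.2109 0.9319 1.685  1.3729 1.6841 2.0843] [-0.4247  0.9053 -0.    ]
False -135.0 78 [0.2559 0.9017 1.5248 1.096  1.6899 2.2096] [-0.6304  0.7479 -0.2079]
False -135.0 90 [0.248  0.9959 1.498  1.201  1.8377 2.1683] [-0.6445  0.7646 -0.    ]
False -119.99999999999999 78 [0.3076 0.9772 1.3413 0.9478 1.8706 2.2254] [-0.8025  0.5592 -0.2079]
False -119.99999999999999 90 [0.3012 1.0667 1.3101 1.059
[... 7468 characters left out ...]
6  2.2487  3.5404  1.1571 -1.6576] [ 0.8856  0.4154 -0.2079]
True 119.99999999999999 90 [ 0.8164  0.8241  2.2319  3.5207  1.4912 -1.6024] [ 0.9053  0.4247 -0.    ]
True 135.0 78 [ 0.6239  0.6667  2.2917  3.0607  1.1788 -1.5557] [ 0.7479  0.6304 -0.2079]
True 135.0 90 [ 0.6226  0.8257  2.2751  3.0638  1.5302 -1.5676] [0.7646 0.6445 0.    ]
True 150.0 78 [ 0.4416  0.67    2.2662  2.5886  1.1847 -1.4611] [ 0.5592  0.8025 -0.2079]
True 150.0 90 [ 0.4335  0.8245  2.2494  2.6119  1.5123 -1.5366] [ 0.5717  0.8204 -0.    ]
True 165.0 78 [ 0.3074  0.6854  2.1784  2.157   1.1991 -1.3351] [ 0.3325  0.9199 -0.2079]
True 165.0 90 [ 0.2958  0.8264  2.161   2.2077  1.4786 -1.447 ] [ 0.3399  0.9405 -0.    ]
```

Run:
```python
from h import *
g=np.array([.4782,.0592,0])
robot.move_ptp(g+[0,0,.16],q_wxyz(Rdown(YAW+np.pi/2)))
f=imaging.grab_frame("wrist"); cv2.imwrite("pics/w1.png",f["pixels"][:,:,::-1]); np.savez("w1.npz",**f)
s=readout.read_state(); print(s["time"],s["position"],s["joint_pos"],s["contact_force"])
```

```text
2.2833 [0.4782 0.0598 0.1601] [ 0.0278  0.3037  1.8827  0.0001  0.9549 -1.4589] [ 0.0776 -0.3209  0.3307]
```

View pics/w1.png

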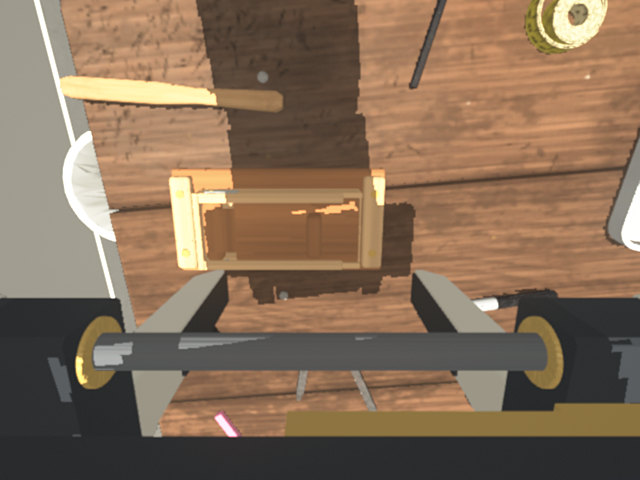

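The wrist view shows the case in the hook with the bar near (313,235), which agrees with the top view. Next I'll grip the bar and draw the lid.

Run:
```python
from h import *
f=dict(np.load("w1.npz")); print(proj(f,[.4782,.0592,.059]))
g=np.array([.4782,.0592,0])
robot.move_l(g+[0,0,.038],v=.15)
robot.close(40)
s=readout.read_state(); print(s["time"],s["position"],s["finger_gap"],s["contact_force"])
if .010<s["finger_gap"]<.015:
    p=s["position"]
    robot.move_l(p+CY*.03,v=.06); s=readout.read_state(); print(s["time"],s["position"],s["finger_gap"],s["contact_force"])
    f=imaging.grab_frame("scene"); cv2.imwrite("pics/s2.png",f["pixels"][:,:,::-1])
```

```text
[[319.5903 236.4732]]
4.475 [0.4782 0.0591 0.038 ] 0.011523560733829069 [-0.0303 -0.4052  0.1444]
5.125 [0.4807 0.0892 0.038 ] 0.01151318762370546 [0.4059 0.8984 0.4093]
```

View pics/s2.png

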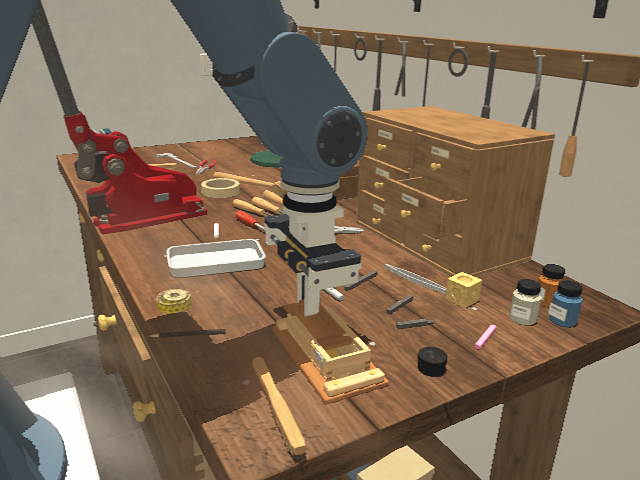

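Run:
```python
from h import *
p=readout.read_state()["position"]
robot.move_l(p+CY*.118,v=.15); s=readout.read_state(); print(s["time"],s["contact_force"])
robot.move_l(p+CY*.157,v=.15)
p=readout.read_state()["position"]
robot.move_l([p[0],p[1],.0085],v=.1)
s=readout.read_state(); print(s["time"],s["position"],s["finger_gap"],s["contact_force"])
robot.open_jaws()
robot.move_l([p[0],p[1],.16],v=.3)
s=readout.read_state(); print(s["time"])
# toward case pre-grasp
c=np.array([.4762,.030,0])
robot.move_ptp(c+[0,0,.16],q_wxyz(Rdown(YAW)))
for n in ["top","wrist","scene"]:
    f=imaging.grab_frame(n); cv2.imwrite(f"pics/{n}3.png",f["pixels"][:,:,::-1]); np.savez(n+"3.npz",**f)
s=readout.read_state(); print(s["time"],s["position"])
```

```text
6.1083 [-0.6452 -0.1848 -0.511 ]
6.9583 [0.4936 0.2443 0.008 ] 0.012074516308868929 [ 0.126   1.0097 -0.5926]
8.95
10.175 [0.4762 0.0306 0.1597]
```

View pics/wrist3.png

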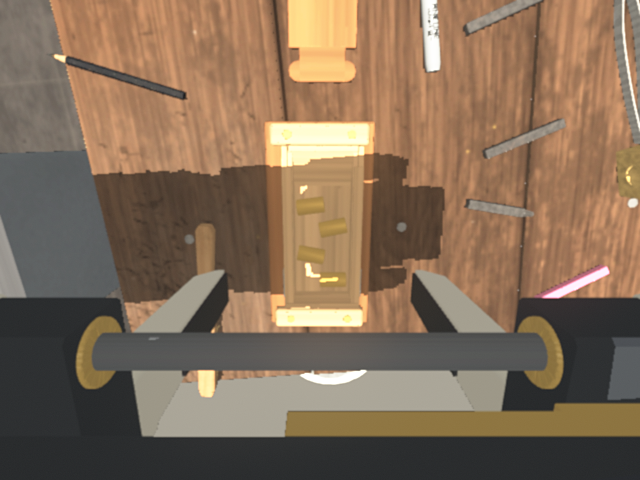

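View pics/top3.png

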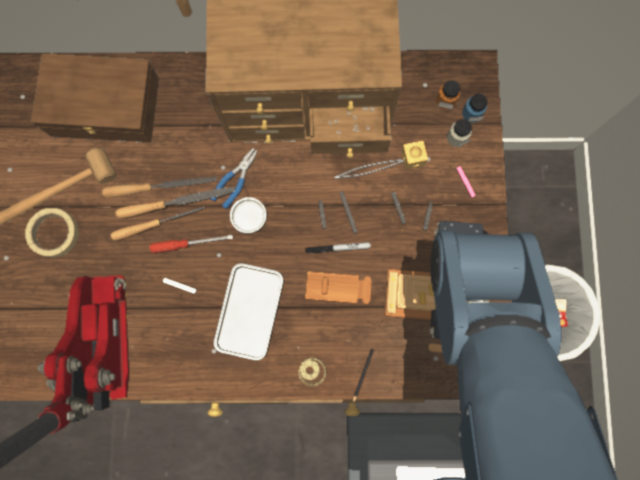

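View pics/scene3.png

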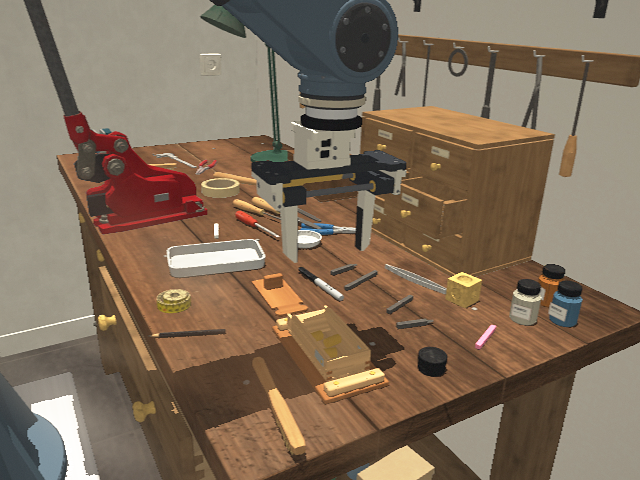

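All four offcuts are in the case, at wrist pixels (310,206), (332,227), (311,254) and (333,280). I'll take a close crop to check the case pose.

Run:
```python
from h import *
im=cv2.imread("pics/wrist3.png")
cv2.imwrite("pics/w3c.png",cv2.resize(im[110:340,250:390],(480,790),interpolation=cv2.INTER_CUBIC)[:600])
f=dict(np.load("wrist3.npz"))
c=np.array([.4762,.0286,0])
print(proj(f,[c+CX*a+CY*b+[0,0,.041] for a,b in [(-.033,.07),(.033,.07),(.033,-.07),(-.033,-.07)]]))
```

```text
[[279.2342 144.2432]
 [363.3794 144.456 ]
 [357.8686 307.3807]
 [283.4788 307.2371]]
```

View pics/w3c.png

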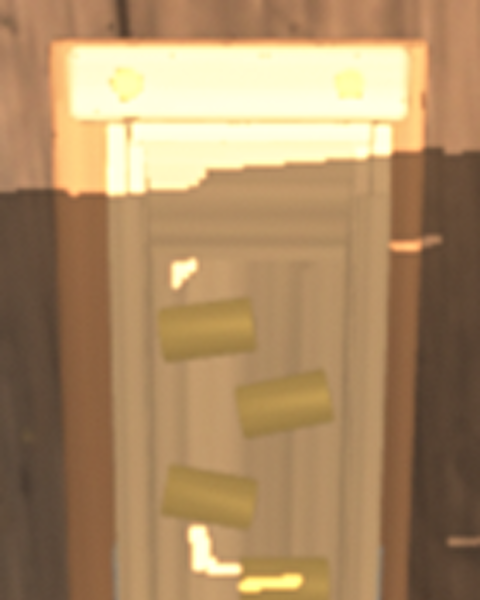

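```bash
cat >> h.py <<'E'
TRAY=np.array([.443,.4007,0])
GC=np.array([0,-.02,.0035])   # TCP in case frame when gripped
def Rz(a): return Rn.from_rotvec([0,0,a]).as_matrix()
def case_pose_tool(Rc,pt_case,pt_world):
    """tool pose so that pt_case (case frame) lies at pt_world, case rotation Rc"""
    Rt=Rc@Rz(-YAW)@Rdown(YAW)
    return np.array(pt_world)+Rc@(GC-np.array(pt_case)), q_wxyz(Rt)
PSI=np.deg2rad(-60)
def tip(th,z,back=.03,psi=PSI):
    a=YAW+psi; h=np.array([-np.sin(a),np.cos(a),0]); ax=np.array([np.cos(a),np.sin(a),0])
    Rc=Rn.from_rotvec(-th*ax).as_matrix()@Rz(a)
    return case_pose_tool(Rc,[0,.07,.023],TRAY-h*back+[0,0,z])
E
python3 - <<'E'
from h import *
c=np.array([.4768,.031,.008])
p=c+CY*-.02; 
q=q_wxyz(Rdown(YAW))
for th in (0,25,45,60,75,84):
    a,b=tip(np.deg2rad(th),.06); print(th,a,robot.inverse_kinematics(a,b))
robot.move_l([p[0],p[1],.0115],v=.2)
robot.close(60)
s=readout.read_state(); print(s["time"],s["position"],s["finger_gap"],s["contact_force"])
if .06<s["finger_gap"]<.069:
    robot.move_l([p[0],p[1],.06],v=.1); robot.wait(.3)
    s=readout.read_state(); print(s["time"],s["position"],s["finger_gap"],s["contact_force"],s["moment"])
    f=imaging.grab_frame("scene"); cv2.imwrite("pics/s4.png",f["pixels"][:,:,::-1])
E
```

```text
0 [0.3344 0.3497 0.0405] [0.7116 0.51   1.9514 0.     0.6803 1.8438]
25 [0.3345 0.3498 0.0804] [0.6583 0.6373 1.6508 0.0962 1.2819 1.743 ]
45 [0.3457 0.3551 0.1099] [0.6291 0.8046 1.3952 0.1357 1.7167 1.7262]
60 [0.3598 0.3617 0.1282] [0.6138 0.9497 1.2049 0.1685 2.0218 1.7331]
75 [0.3777 0.3701 0.1419] [0.6033 1.102  1.0235 0.216  2.31   1.7605]
84 [0.3898 0.3757 0.1475] [0.599  1.1934 0.9226 0.2594 2.4739 1.7931]
11.6333 [0.4756 0.011  0.0119] 0.06545681694360218 [ 0.561  -0.333   5.7732]
12.5667 [0.4748 0.0111 0.0596] 0.0659028146944721 [-0.7812 -0.1721 -4.1176] [-0.1006  0.1082  0.0045]
```

View pics/s4.png

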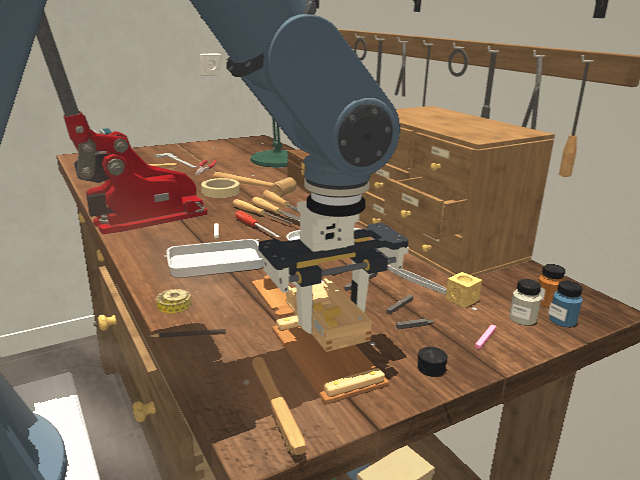

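Run:
```python
from h import *
p=readout.read_state()["position"]
robot.move_l([p[0],p[1],.13],v=.25)
a,b=tip(0,.06); robot.move_ptp(a+[0,0,.08],b)
robot.move_l(a,v=.2)
for th in (25,40,50,60,72,84):
    a,b=tip(np.deg2rad(th),.06); robot.move_l(a,b,v=.09)
    if th in(40,84):
        f=imaging.grab_frame("scene"); cv2.imwrite(f"pics/s5_{th}.png",f["pixels"][:,:,::-1])
s=readout.read_state(); print(s["time"],s["position"],s["finger_gap"],s["contact_force"])
robot.wait(.5)
f=imaging.grab_frame("scene"); cv2.imwrite("pics/s5.png",f["pixels"][:,:,::-1])
f=imaging.grab_frame("top"); cv2.imwrite("pics/t5.png",f["pixels"][:,:,::-1])
s=readout.read_state(); print(s["time"],s["contact_force"],s["moment"],a)
```

```text
17.775 [0.3893 0.3759 0.1478] 0.06557391518213311 [ 0.2033 -0.1142 -2.9421]
18.375 [ 0.2221 -0.3742 -2.9725] [ 0.5009 -0.856   0.0019] [0.3898 0.3757 0.1475]
```

View pics/s5.png

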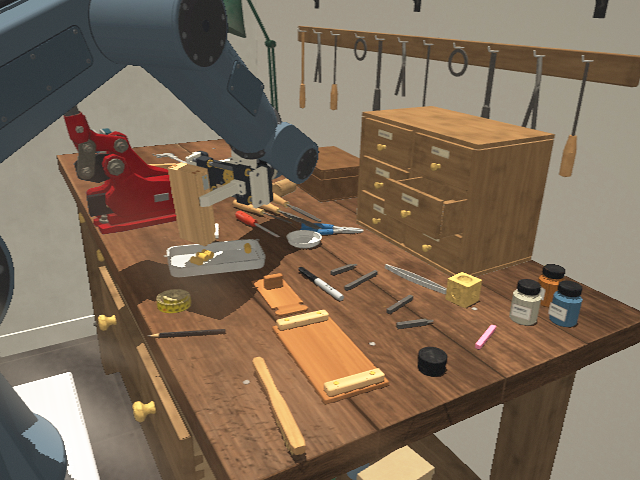

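View pics/t5.png

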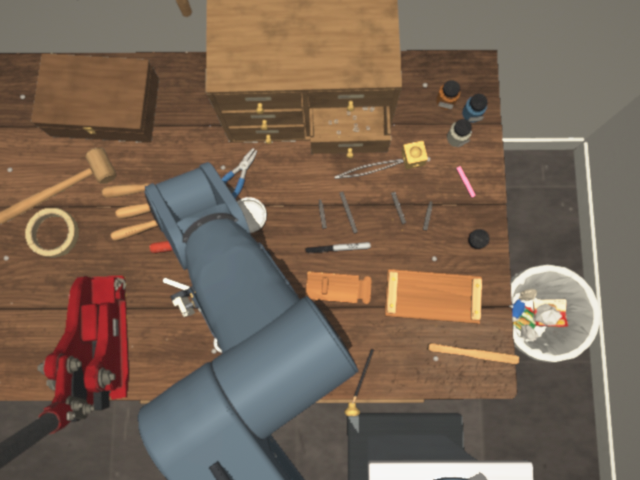

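Run:
```python
from h import *
robot.wait(.6)
s=readout.read_state(); p=s["position"].copy(); R=R_of(s["eef_rot"]); q=s["eef_rot"]
up=p+[0,0,.04]
j=np.array(robot.inverse_kinematics(up,q))-s["joint_pos"]; print("dj",j)
v=.35; print("mean rates",j/(.04/v))
for k in range(2):
    t0=readout.read_state()["time"]
    robot.move_l(up,v=v); s1=readout.read_state(); robot.move_l(p,v=v)
    s2=readout.read_state(); print(t0,s1["time"],s2["time"],s1["position"]-p,s2["joint_velocities"],s2["contact_force"])
    robot.wait(1.0)
    s=readout.read_state(); print(s["time"],s["contact_force"],s["position"]-p,s["finger_gap"])
```

```text
dj [-0.     -0.0557  0.0136  0.0147  0.0406  0.0184]
mean rates [-0.     -0.487   0.1191  0.1283  0.3549  0.1608]
18.975 19.2417 19.5083 [0.0004 0.0003 0.0414] [ 0.0014 -0.0526 -0.0314  0.0069  0.0299  0.0059] [ 1.8516  0.5821 -2.9844]
20.5083 [ 0.303  -0.3082 -2.7384] [-0. -0. -0.] 0.066012365147305
20.5083 20.775 21.0417 [0.0004 0.0003 0.0414] [-0.     -0.0502 -0.0333  0.0076  0.0301  0.0027] [ 0.1241 -0.3831 -2.0622]
22.0417 [-0.0197  0.502  -3.0915] [-0. -0. -0.] 0.06594917807986661
```

The wrist weight fell from 4.1 N to about 3.0 N, so the offcuts are out. Both shakes were about 4 cm with a 1 s still hold after each. Now I'll return the case.

Run:
```python
from h import *
a,b=tip(np.deg2rad(84),.12); robot.move_l(a,v=.3)
a,b=tip(np.deg2rad(45),.12); robot.move_l(a,b,v=.2)
a,b=tip(0,.12); robot.move_l(a,b,v=.2)
f=imaging.grab_frame("wrist"); cv2.imwrite("pics/w6a.png",f["pixels"][:,:,::-1])
tgt,qq=case_pose_tool(Rz(YAW),[0,0,0],HOOK+CY*.001)
robot.move_ptp(tgt+[0,0,.08],qq)
s=readout.read_state(); print(s["time"],s["position"],tgt)
robot.move_l(tgt+[0,0,.03],v=.2)
for n in ["scene","top","wrist"]:
    f=imaging.grab_frame(n); cv2.imwrite(f"pics/{n}6.png",f["pixels"][:,:,::-1])
```

```text
25.9333 [0.472  0.0066 0.0915] [0.4719 0.0063 0.0115]
```

View pics/scene6.png

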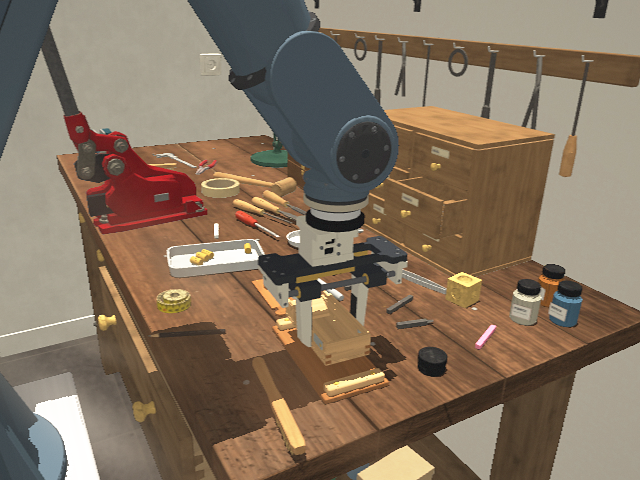

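View pics/wrist6.png

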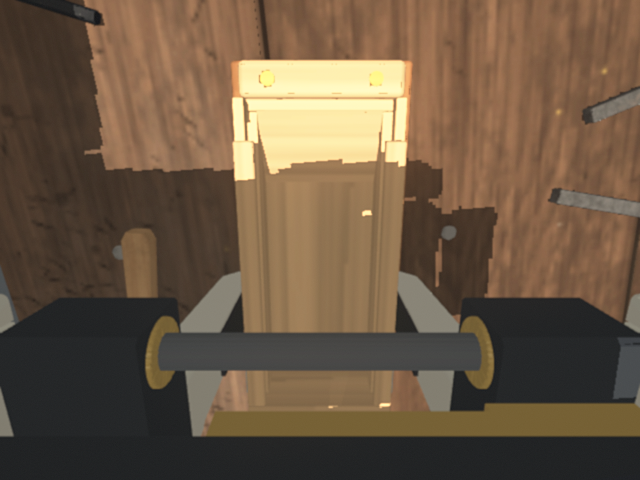

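View pics/top6.png

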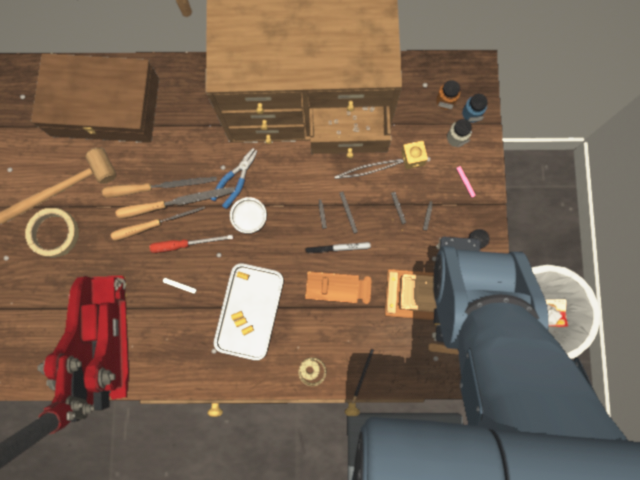

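The scene view shows four offcuts in the tray and the case empty, level over the hook between the fences. I'll lower it now.

Run:
```python
from h import *
tgt,qq=case_pose_tool(Rz(YAW),[0,0,0],HOOK+CY*.001)
for dz in (.008,.004,.002,.0005):
    robot.move_l(tgt+[0,0,dz],v=.08); s=readout.read_state(); print(dz,s["contact_force"])
    if s["contact_force"][2]>3: break
robot.open_jaws(); s=readout.read_state(); print(s["time"])
robot.move_l(tgt+[0,0,.12],v=.3)
# view bars from above: look with wrist
robot.move_ptp([.56,.10,.25],q_wxyz(Rdown(YAW+0.0)))
for n in ["scene","top","wrist"]:
    f=imaging.grab_frame(n); cv2.imwrite(f"pics/{n}7.png",f["pixels"][:,:,::-1]);np.savez(n+"7.npz",**f)
print(readout.read_state()["time"])
```

```text
0.008 [ 0.0624  0.6606 -3.2686]
0.004 [-0.1929 -0.4211 -3.4577]
0.002 [ 0.4504 -0.4063 -3.1077]
0.0005 [-0.0351  0.2357 -3.1434]
28.3167
29.75
```

View pics/scene7.png

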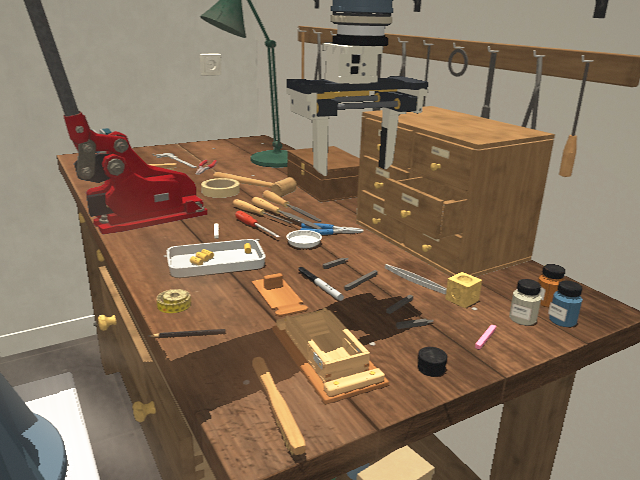

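View pics/wrist7.png

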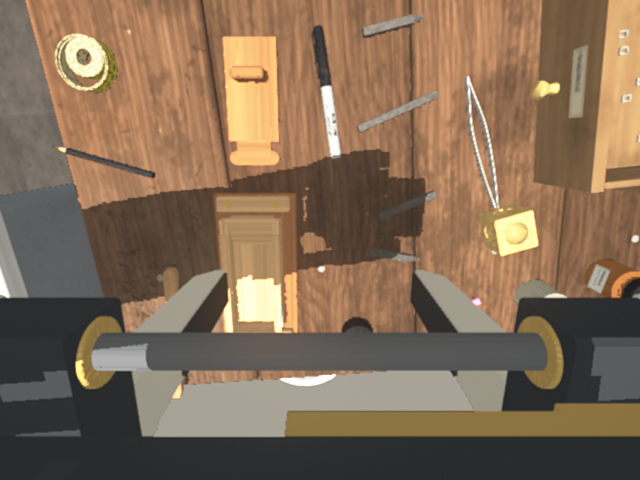

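View pics/top7.png

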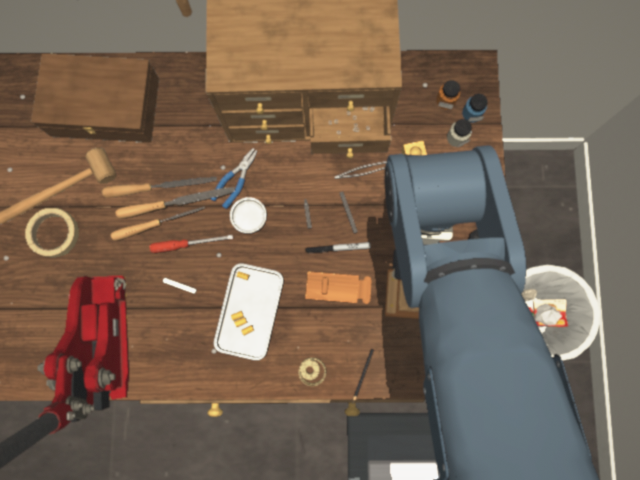

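The left punch has been knocked about 3 cm further left, to (308,214) in the top view. The case stands in the hook. Next I'll measure the bars from the wrist view.

```bash
cat >> h.py <<'E'
def bars(f,roi,z=.008,smax=75,amin=60,vis=None,vmin=35):
    im=f["pixels"]; hsv=cv2.cvtColor(im,cv2.COLOR_RGB2HSV)
    m=(hsv[...,1]<smax)&(hsv[...,2]<190)&(hsv[...,2]>vmin); k=np.zeros(m.shape,bool); x0,y0,x1,y1=roi; k[y0:y1,x0:x1]=1
    m=(m&k).astype(np.uint8)*255
    if vis: cv2.imwrite(vis,m[y0:y1,x0:x1])
    out=[]
    for c in cv2.findContours(m,cv2.RETR_EXTERNAL,cv2.CHAIN_APPROX_NONE)[0]:
        if cv2.contourArea(c)<amin: continue
        P=ray(f,c[:,0,:],z)[:,:2]
        (cx,cy),(w,h),a=cv2.minAreaRect((P*1000).astype(np.float32)); a=np.deg2rad(a)
        if w<h: w,h=h,w; a+=np.pi/2
        a=(a+np.pi/2)%np.pi-np.pi/2
        out.append((np.array([cx,cy])/1000,w,h,a,cv2.contourArea(c)))
    return out
E
python3 - <<'E'
from h import *
f=dict(np.load("wrist7.npz"))
for b in bars(f,(345,0,450,275),vis="pics/m7.png"): print(*b)
f=dict(np.load("top7.npz"))
print("top")
for b in bars(f,(295,185,365,240),amin=15,smax=60): print(*b)
f=dict(np.load("wrist7.npz"))
c=HOOK+CY*.001
print(proj(f,[c+CX*a+CY*b+[0,0,.033] for a,b in [(-.033,.054),(.033,.054)]]))
im=f["pixels"][:,:,::-1]
cv2.imwrite("pics/w7c.png",np.hstack([cv2.resize(im[0:275,345:445],(280,600)),cv2.resize(im[180:380,200:310],(330,600))]))
E
```

```text
[0.6801 0.003 ] 30.858346939086914 5.240209579467773 -0.08509718473379202 62.5
[0.6417 0.0281] 63.29868698120117 10.73635482788086 -0.2408886463940103 339.0
[0.6588 0.0889] 70.73056030273438 10.404804229736328 0.31545705704768867 444.0
[0.6504 0.1933] 92.47025299072266 9.200864791870117 0.33127207273355586 598.0
[0.6479 0.2786] 62.4142951965332 10.153083801269531 0.15448992490122615 533.5
top
[0.6466 0.2827] 58.76182174682617 6.863114356994629 0.16236720586578746 54.0
[0.649  0.1971] 88.96927642822266 7.885300636291504 0.336717970846659 107.5
[[218.8988 231.9029]
 [279.0717 231.8827]]
```

View pics/w7c.png

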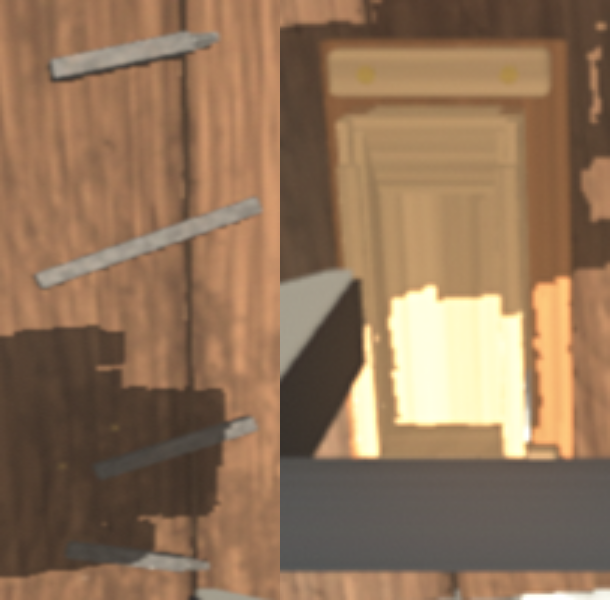

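View pics/m7.png

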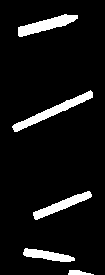

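```bash
cat >> h.py <<'E'
def pick_bar(c,phi,s=0.,off=0.,zt=.003,force=30):
    """c bar centre xy, phi long-axis angle, s grip shift along axis, off gripper shift along jaw"""
    u=np.array([np.cos(phi),np.sin(phi)]); j=phi-np.pi/2; w=np.array([np.cos(j),np.sin(j)])
    g=np.array(c)+u*s+w*off
    robot.move_ptp([*g,.09],q_wxyz(Rdown(j)))
    robot.move_l([*g,zt],v=.15)
    robot.close(force)
    st=readout.read_state(); print("grip",st["time"],st["finger_gap"],st["position"],st["contact_force"])
    robot.move_l([*g,.10],v=.25)
    st=readout.read_state(); print("lift",st["time"],st["finger_gap"],st["contact_force"])
E
python3 - <<'E'
from h import *
pick_bar([.6472,.2806],.158,s=-.003,off=.003)
for n in ["scene","top","wrist"]:
    f=imaging.grab_frame(n); cv2.imwrite(f"pics/{n}8.png",f["pixels"][:,:,::-1]);np.savez(n+"8.npz",**f)
im=cv2.imread("pics/top8.png"); cv2.imwrite("pics/top8c.png",cv2.resize(im[175:345,295:505],(800,648),interpolation=cv2.INTER_CUBIC)[48:])
E
```

```text
grip 33.1667 0.007937897865495544 [0.6447 0.2772 0.003 ] [-0.1216 -0.9178  0.0211]
lift 33.7083 0.007532356474344297 [-0.2948 -0.3461 -0.2965]
```

View pics/scene8.png

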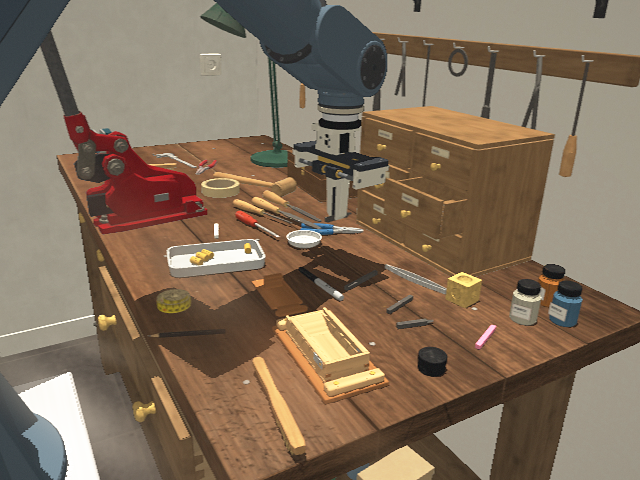

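View pics/top8c.png

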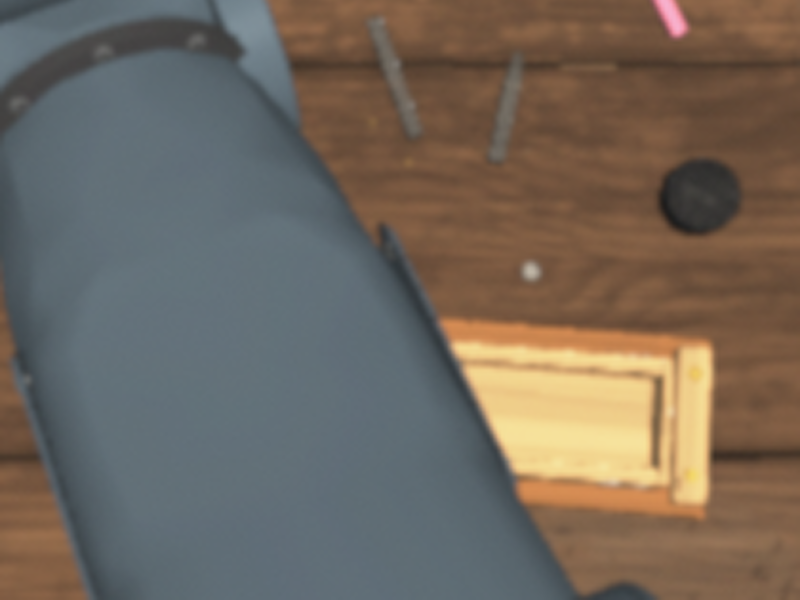

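View pics/wrist8.png

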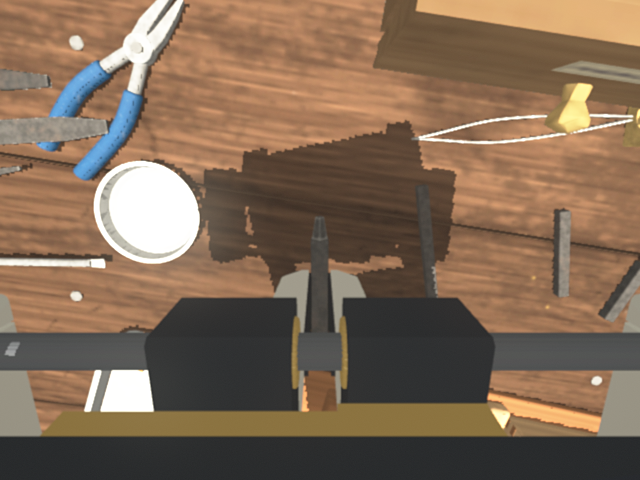

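Run:
```python
from h import *
f=dict(np.load("top8.npz"))
c=lambda P:(np.array(P)+[0,48])/3.81+[295-.37,175-.37]
E=ray(f,c([(675,354),(668,488)]),.041); print("back corners",E, "centre",E.mean(0)+CY*.07)
F=ray(f,c([(678,345),(674,502)]),.020); print("fence inner",F, "hook", F.mean(0)+CY*.076)
B=ray(f,c([(712,340),(703,518)]),.008); print("board end",B,"hook",B.mean(0)+CY*.096)
```

```text
back corners [[ 0.5015 -0.0462  0.041 ]
 [ 0.432  -0.0393  0.041 ]] centre [0.4727 0.027  0.041 ]
fence inner [[ 0.5087 -0.0531  0.02  ]
 [ 0.4258 -0.0471  0.02  ]] hook [0.4737 0.0257 0.02  ]
board end [[ 0.5127 -0.0743  0.008 ]
 [ 0.4179 -0.0648  0.008 ]] hook [0.4734 0.0261 0.008 ]
```

```bash
cat >> h.py <<'E'
CASE=np.array([.4735,.0266,.008])
def drop_bar(x,y,zt=.044):
    p=CASE+CX*x+CY*y; q=q_wxyz(Rdown(YAW))
    robot.move_ptp([p[0],p[1],.09],q)
    robot.move_l([p[0],p[1],zt],v=.15); robot.wait(.1)
    st=readout.read_state(); print("drop",st["time"],st["finger_gap"],st["position"],p,st["contact_force"])
    robot.open_jaws()
    robot.move_l([p[0],p[1],.13],v=.3)
E
python3 - <<'E'
from h import *
drop_bar(-.0165,-.021)
f=imaging.grab_frame("wrist"); cv2.imwrite("pics/w9.png",f["pixels"][:,:,::-1])
print(readout.read_state()["time"])
E
```

```text
drop 35.9667 0.007779918840599176 [0.4558 0.0071 0.0447] [0.4553 0.0071 0.008 ] [-0.3033 -0.7481 -0.2214]
37.8333
```

View pics/w9.png

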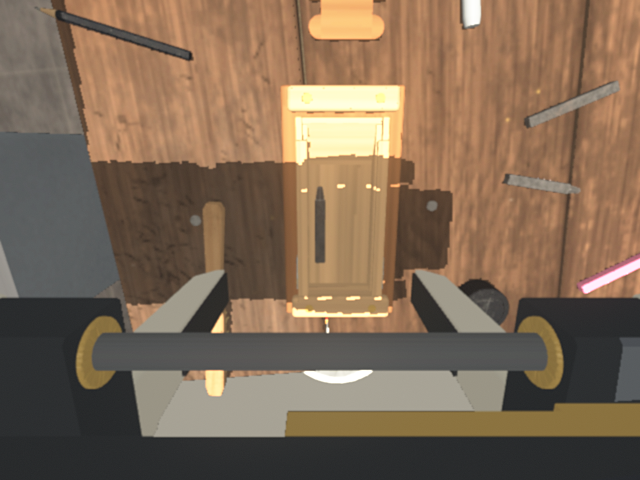

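The punch lies straight in the case, at (320,225). Next is the 92 mm rod, with a quick re-check of its pose before the pick.

Run:
```python
from h import *
f=imaging.grab_frame("top")
for b in bars(f,(295,185,445,240),amin=15,smax=60): print(*b)
pick_bar([.6497,.1950],.334,s=0)
f=imaging.grab_frame("wrist"); cv2.imwrite("pics/w10a.png",f["pixels"][:,:,::-1])
drop_bar(-.0055,-.015)
f=imaging.grab_frame("wrist"); cv2.imwrite("pics/w10.png",f["pixels"][:,:,::-1])
print(readout.read_state()["time"])
```

```text
[0.641  0.0314] 59.833282470703125 8.026915550231934 -0.2711002115901424 74.5
[0.6586 0.0914] 68.53392028808594 10.615756034851074 0.327177395978532 92.0
[0.6493 0.1972] 89.59434509277344 7.992553234100342 0.3367179375571454 107.0
grip 41.2167 0.0077356004662013774 [0.6497 0.195  0.003 ] [-0.0445 -0.3326 -0.081 ]
lift 41.7583 0.007691833315396019 [-0.4724  0.1844 -1.3452]
drop 43.6667 0.007770125446317267 [0.4674 0.0122 0.0448] [0.4667 0.0121 0.008 ] [-0.2451 -0.3962  0.4891]
45.5333
```

View pics/w10.png

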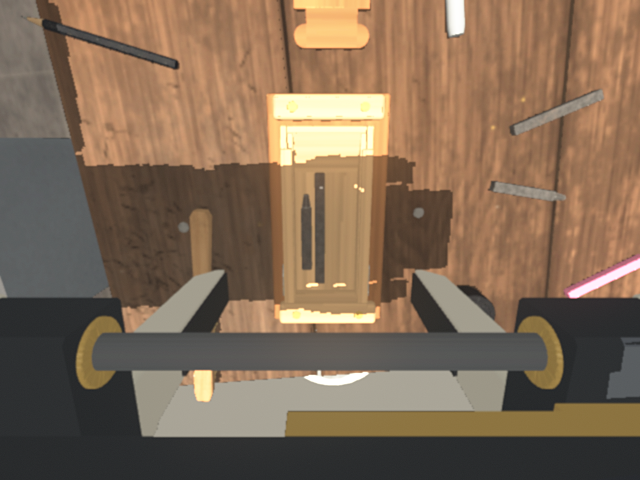

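Run:
```python
from h import *
pick_bar([.6587,.0902],.322,s=.012,off=-.008)
f=imaging.grab_frame("wrist"); cv2.imwrite("pics/w11a.png",f["pixels"][:,:,::-1])
drop_bar(.0055,-.006)
f=imaging.grab_frame("wrist"); cv2.imwrite("pics/w11.png",f["pixels"][:,:,::-1]); np.savez("w11.npz",**f)
f=imaging.grab_frame("top")
for b in bars(f,(295,185,445,240),amin=15,smax=60): print(*b)
print(readout.read_state()["time"])
```

```text
grip 48.75 0.007332977289002313 [0.6675 0.1016 0.003 ] [-0.6728 -0.0964  0.6382]
lift 49.2917 0.007560914662681866 [ 0.7571 -0.4123 -0.7935]
drop 51.0833 0.007230310648821731 [0.4792 0.0202 0.0448] [0.4785 0.0202 0.008 ] [ 0.099  -1.1347 -0.4484]
[0.6069 0.0048] 32.12335968017578 12.41014575958252 -0.038929023550342556 63.5
[0.641  0.0314] 59.74555969238281 8.52213191986084 -0.22510901746112744 76.5
53.0
```

View pics/w11.png

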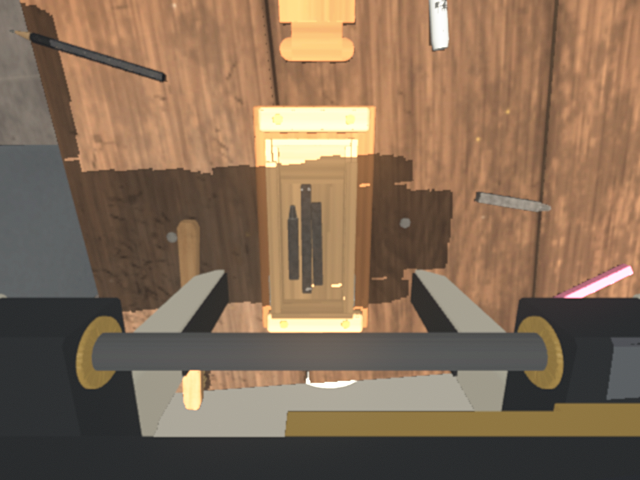

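Run:
```python
from h import *
pick_bar([.6413,.0300],-.25,s=-.003)
drop_bar(.0165,-.021)
f=imaging.grab_frame("wrist"); cv2.imwrite("pics/w12.png",f["pixels"][:,:,::-1]); np.savez("w12.npz",**f)
p=np.array([.4936,.2443])
robot.move_ptp([*p,.15],q_wxyz(Rdown(YAW+np.pi/2)))
for n in ["top","wrist","scene"]:
    f=imaging.grab_frame(n); cv2.imwrite(f"pics/{n}13.png",f["pixels"][:,:,::-1]); np.savez(f"{n}13.npz",**f)
print(readout.read_state()["time"])
im=cv2.imread("pics/top13.png"); cv2.imwrite("pics/top13c.png",cv2.resize(im[255:345,295:495],(800,360),interpolation=cv2.INTER_CUBIC))
```

```text
grip 56.575 0.007910630962959849 [0.6384 0.0307 0.003 ] [ 0.0359 -0.0403  0.4585]
lift 57.1167 0.007837996891741765 [ 0.5847 -0.0636 -0.9025]
drop 59.2583 0.007972190533343124 [0.4888 0.0043 0.0449] [0.4882 0.0043 0.008 ] [-0.5216  0.8968 -0.4076]
62.3083
```

View pics/w12.png

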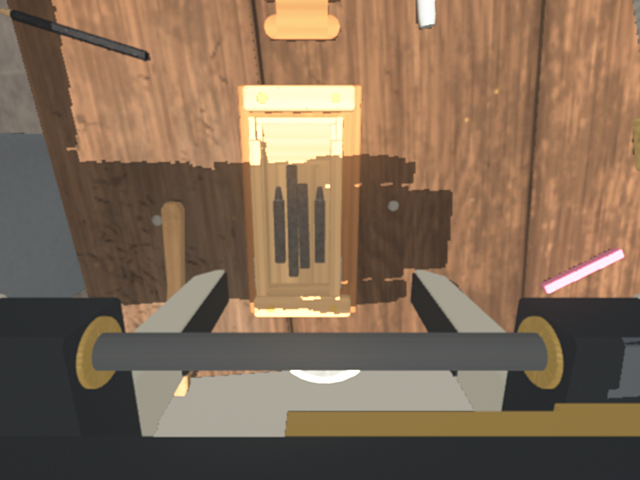

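View pics/wrist13.png

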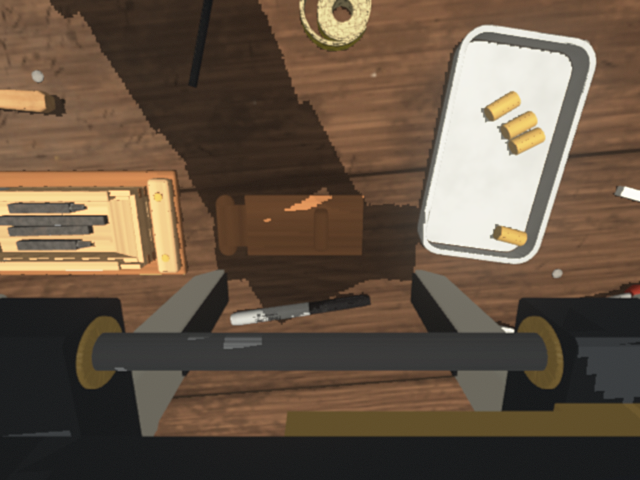

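View pics/top13c.png

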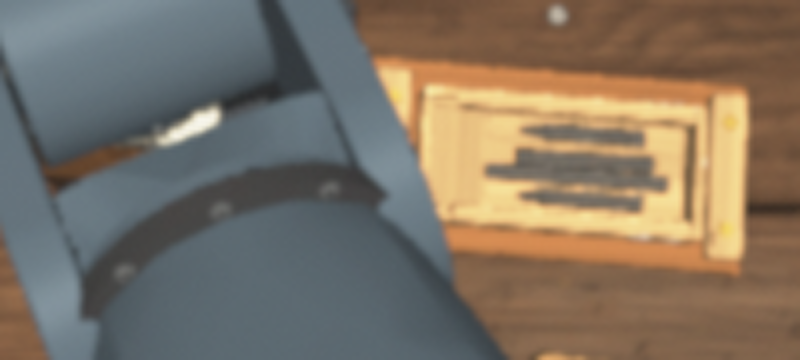

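View pics/scene13.png

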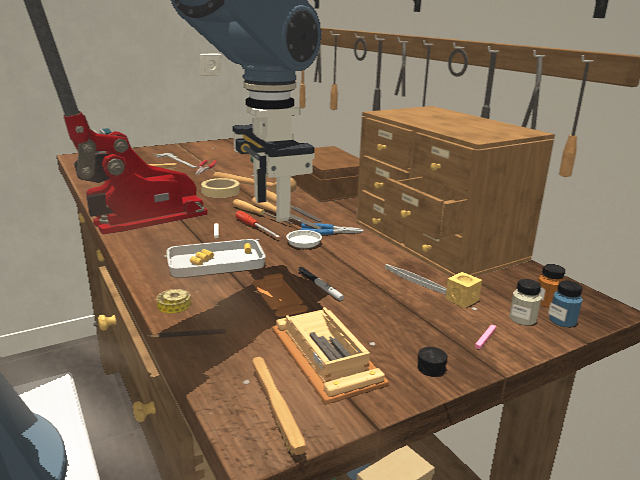

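All four bars lie flat in the case and the four offcuts are in the tray. I'll check the lateral alignment of lid and case before inserting.

Run:
```python
from h import *
im=cv2.imread("pics/wrist13.png"); cv2.imwrite("pics/w13c.png",cv2.resize(im[160:290,0:380],(800,274),interpolation=cv2.INTER_CUBIC))
g=im[160:290,205:375].astype(float); g=np.clip(g*2.2,0,255).astype(np.uint8)
cv2.imwrite("pics/w13l.png",cv2.resize(g,(785,600),interpolation=cv2.INTER_CUBIC))
```

```text
(no output)
```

View pics/w13l.png

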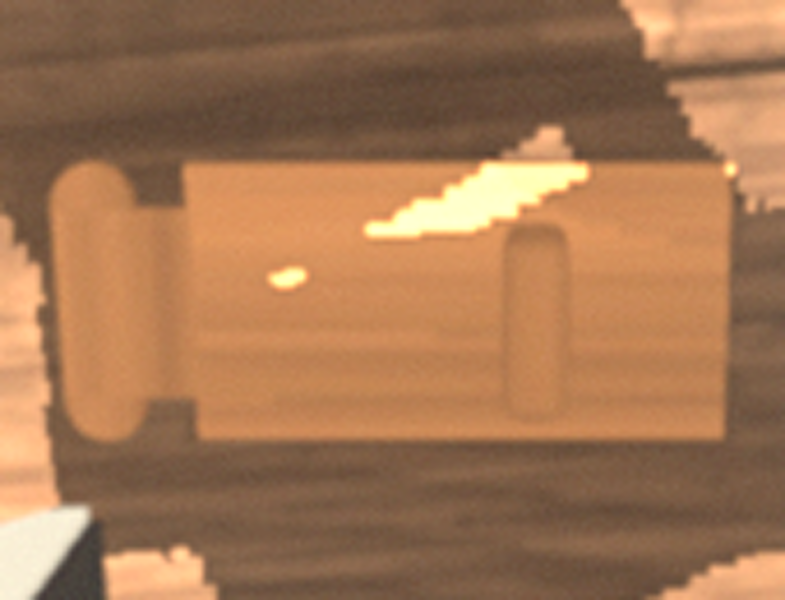

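View pics/w13c.png

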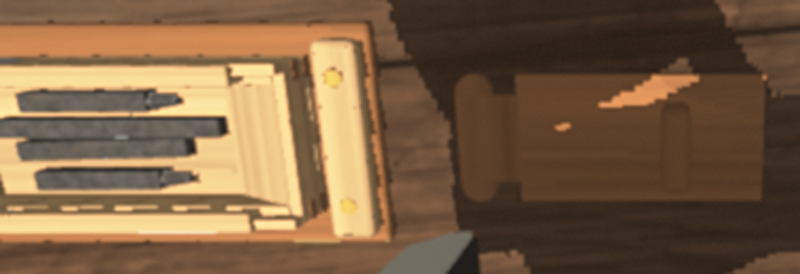

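Run:
```python
from h import *
f=dict(np.load("wrist13.npz"))
L=ray(f,np.array([(730,162),(722,438),(187,162),(200,438)])/4.617+[204.6,159.6],.004)
print(L); tm=(L[0]+L[1])/2; sm=(L[2]+L[3])/2; d=tm-sm
print("lid yaw",-np.arctan2(d[0],d[1]),"wid",np.linalg.norm(L[0]-L[1]),"lid origin",tm-.066*d/np.linalg.norm(d),"bar",tm-.038*d/np.linalg.norm(d))
# lateral coordinate along CX relative to CASE line
print("lid lateral vs TCP .4936,.2443:",[(p-np.array([.4936,.2443,.004]))@CX for p in (tm,sm)])
C=ray(f,np.array([(228,65),(255,232)])/2.105+[-.3,159.7],.041); print(C,(C.mean(0)-CASE)@CX,np.linalg.norm(C[0]-C[1]))
print((np.array([.4936,.2443,0])-CASE)@CX)
# top view case
f=dict(np.load("top13.npz"))
E=ray(f,np.array([(708,105),(700,240),(423,85)])/4+[294.6,254.6],.041);print(E,E[:2].mean(0)+CY*.07,[(e-CASE)@CX for e in E])
```

```text
[[0.4703 0.2832 0.004 ]
 [0.526  0.2785 0.004 ]
 [0.4611 0.1789 0.004 ]
 [0.5168 0.1736 0.004 ]]
lid yaw -0.08751831456211447 wid 0.055900209341030044 lid origin [0.4924 0.2151 0.004 ] bar [0.4948 0.243  0.004 ]
lid lateral vs TCP .4936,.2443: [np.float64(0.0014409348268234522), np.float64(0.0011764934400885375)]
[[0.4438 0.0808 0.041 ]
 [0.5096 0.0754 0.041 ]] -0.001188618434365355 0.06604888420513398
0.0015452069114100769
[[ 0.5001 -0.0458  0.041 ]
 [ 0.4334 -0.0387  0.041 ]
 [ 0.5108  0.0955  0.041 ]] [0.4727 0.0275 0.041 ] [np.float64(0.0326665985450961), np.float64(-0.03438827820175727), np.float64(0.031328925249754745)]
```

Run:
```python
from h import *
p=np.array([.4936,.2443])
robot.move_l([*p,.0085],v=.2)
robot.close(50)
s=readout.read_state(); print(s["time"],s["position"],s["finger_gap"],s["contact_force"])
robot.move_l([*p,.07],v=.2)
q=q_wxyz(Rdown(YAW+np.pi/2))
T=lambda y,z,lat=-.002: np.array([*(CASE+CX*lat+CY*y)[:2],z])
robot.move_l(T(.165,.07),q,v=.2)
robot.move_l(T(.158,.046),v=.1)
for n in ["scene","wrist"]:
    f=imaging.grab_frame(n); cv2.imwrite(f"pics/{n}14.png",f["pixels"][:,:,::-1]); np.savez(f"{n}14.npz",**f)
s=readout.read_state(); print(s["time"],s["position"],s["finger_gap"],s["contact_force"])
im=cv2.imread("pics/scene14.png"); cv2.imwrite("pics/s14c.png",cv2.resize(im[230:400,220:420],(700,595),interpolation=cv2.INTER_CUBIC))
```

```text
64.4 [0.4936 0.2443 0.0085] 0.01148270652836234 [-0.1102  0.0752 -0.7855]
65.775 [0.4852 0.1847 0.0463] 0.011506122699660972 [ 0.4623 -0.7939 -0.7069]
```

View pics/s14c.png

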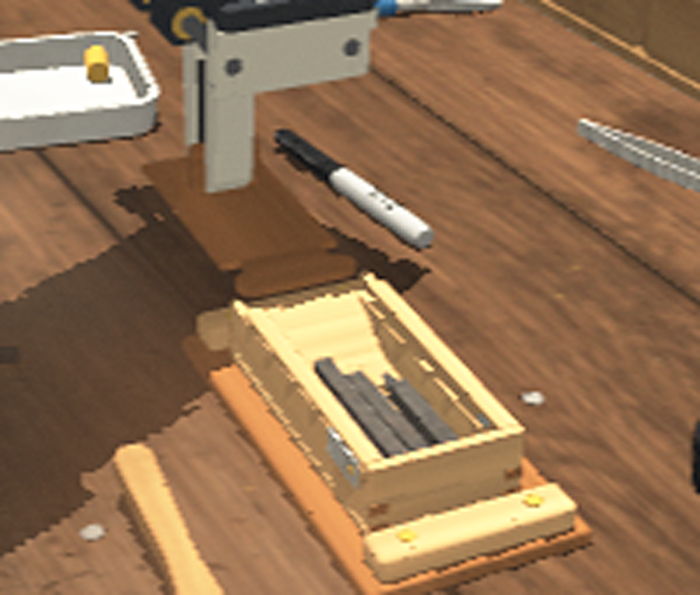

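View pics/wrist14.png

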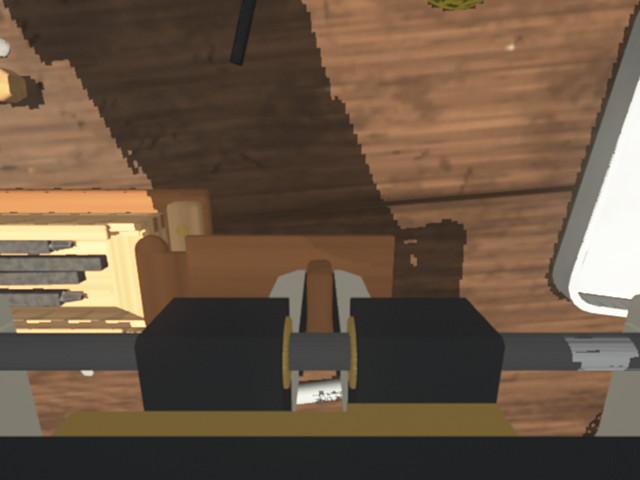

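Run:
```python
import cv2
im=cv2.imread("pics/wrist14.png"); cv2.imwrite("pics/w14c.png",cv2.resize(im[180:345,0:220],(800,600),interpolation=cv2.INTER_CUBIC))
```

```text
(no output)
```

View pics/w14c.png

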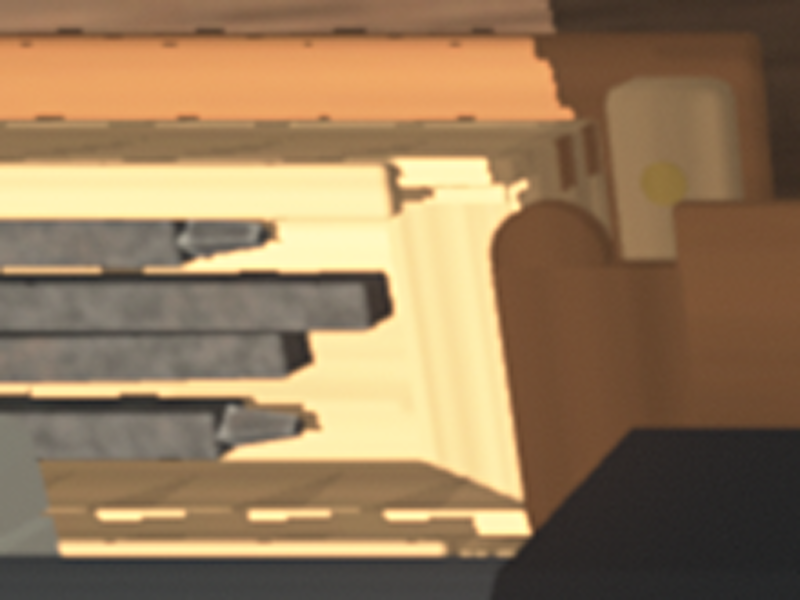

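```bash
cat >> h.py <<'E'
LAT=-.0033
T=lambda y,z,lat=LAT: np.array([*(CASE+CX*lat+CY*y)[:2],z])
def rep(tag):
    s=readout.read_state(); F=s["contact_force"]; print(tag,round(s["time"],2),"Fy %.2f Fx %.2f Fz %.2f"%(F@CY,F@CX,F[2]),"y %.4f"%((s["position"]-CASE)@CY),"z %.4f"%s["position"][2],"gap %.4f"%s["finger_gap"]); return s
E
python3 - <<'E'
from h import *
robot.move_l(T(.152,.046),v=.1); rep("a")
robot.move_l(T(.152,.0405),v=.05); rep("b")
for y in (.146,.140,.132,.120,.105,.09):
    robot.move_l(T(y,.0405),v=.06); s=rep(y)
    if abs(s["contact_force"]@CY)>12: break
f=imaging.grab_frame("scene"); cv2.imwrite("pics/s15.png",cv2.resize(f["pixels"][230:400,220:420,::-1],(700,595),interpolation=cv2.INTER_CUBIC))
E
```

```text
a 66.03 Fy -0.03 Fx 0.73 Fz -0.45 y 0.1518 z 0.0463 gap 0.0116
b 66.28 Fy -0.13 Fx 0.01 Fz -1.47 y 0.1519 z 0.0401 gap 0.0116
0.146 66.53 Fy 0.81 Fx 0.31 Fz 0.36 y 0.1457 z 0.0406 gap 0.0117
0.14 66.78 Fy 0.34 Fx 0.84 Fz -1.39 y 0.1397 z 0.0406 gap 0.0112
0.132 67.07 Fy -0.73 Fx 0.99 Fz -0.03 y 0.1317 z 0.0405 gap 0.0117
0.12 67.42 Fy -0.04 Fx -0.62 Fz -0.46 y 0.1196 z 0.0405 gap 0.0116
0.105 67.82 Fy 0.39 Fx 0.49 Fz 0.20 y 0.1047 z 0.0405 gap 0.0116
0.09 68.22 Fy 0.11 Fx -0.32 Fz -1.68 y 0.0897 z 0.0405 gap 0.0118
```

View pics/s15.png

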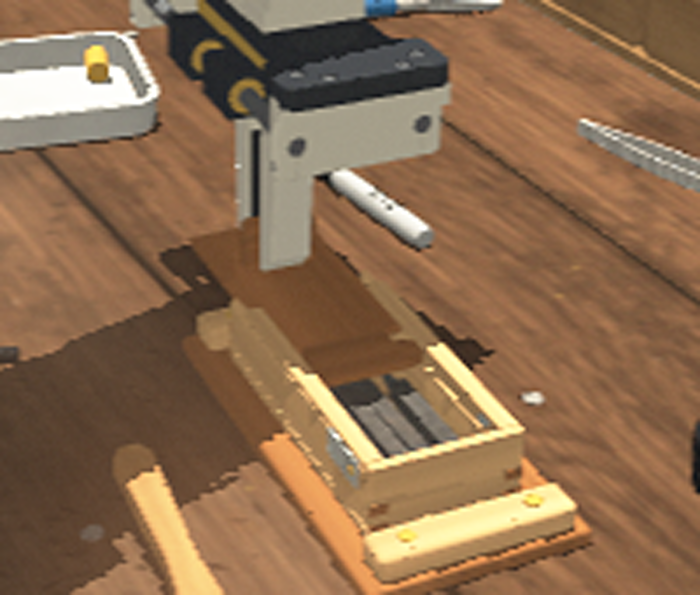

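The lid is running in the grooves with under 2 N of force. I'll push it home in small steps.

Run:
```python
from h import *
for y in (.07,.055,.046):
    robot.move_l(T(y,.0405),v=.08); s=rep(y)
    if abs(s["contact_force"]@CY)>15: raise SystemExit
y=.046
while y>.012:
    y-=.002
    robot.move_l(T(y,.0405),v=.05); s=rep("%.3f"%y)
    if s["contact_force"]@CY>22: break
for n in ("scene","wrist"):
    f=imaging.grab_frame(n); cv2.imwrite(f"pics/{n}16.png",f["pixels"][:,:,::-1])
f=cv2.imread("pics/scene16.png");cv2.imwrite("pics/s16.png",cv2.resize(f[230:400,220:420],(700,595),interpolation=cv2.INTER_CUBIC))
```

```text
0.07 68.67 Fy 0.75 Fx -0.39 Fz -0.70 y 0.0695 z 0.0405 gap 0.0116
0.055 69.0 Fy -0.54 Fx 0.83 Fz -0.71 y 0.0548 z 0.0405 gap 0.0116
0.046 69.26 Fy -1.06 Fx 0.57 Fz 0.66 y 0.0459 z 0.0405 gap 0.0115
0.044 69.51 Fy -0.45 Fx 0.37 Fz -1.34 y 0.0441 z 0.0405 gap 0.0118
0.042 69.76 Fy 1.39 Fx 0.18 Fz -0.72 y 0.0420 z 0.0405 gap 0.0115
0.040 70.01 Fy 1.57 Fx 0.01 Fz -0.40 y 0.0399 z 0.0405 gap 0.0114
0.038 70.26 Fy 0.98 Fx 0.62 Fz -1.21 y 0.0379 z 0.0405 gap 0.0114
0.036 70.51 Fy -0.13 Fx 0.34 Fz -0.98 y 0.0359 z 0.0405 gap 0.0118
0.034 70.76 Fy 0.04 Fx 0.32 Fz -0.43 y 0.0338 z 0.0405 gap 0.0115
0.032 71.01 Fy -1.40 Fx 0.25 Fz -1.47 y 0.0317 z 0.0405 gap 0.0115
0.030 71.26 Fy -1.70 Fx 0.76 Fz -1.70 y 0.0297 z 0.0405 gap 0.0115
0.028 71.51 Fy -1.95 Fx 0.83 Fz -0.92 y 0.0278 z 0.0405 gap 0.0115
0.026 71.76 Fy -0.89 Fx 0.80 Fz -0.63 y 0.0258 z 0.0405 gap 0.0117
0.024 72.01 Fy -2.13 Fx -0.03 Fz -0.83 y 0.0238 z 0.0405 gap 0.0118
0.022 72.26 Fy 0.32 Fx 0.12 Fz -0.66 y 0.0220 z 0.0405 gap 0.0115
0.020 72.51 Fy 1.22 Fx 0.49 Fz -0.73 y 0.0199 z 0.0405 gap 0.0118
0.018 72.76 Fy 13.93 Fx -0.69 Fz 2.30 y 0.0193 z 0.0407 gap 0.0115
0.016 73.01 Fy 29.67 Fx -1.95 Fz 7.23 y 0.0188 z 0.0411 gap 0.0117
```

View pics/s16.png

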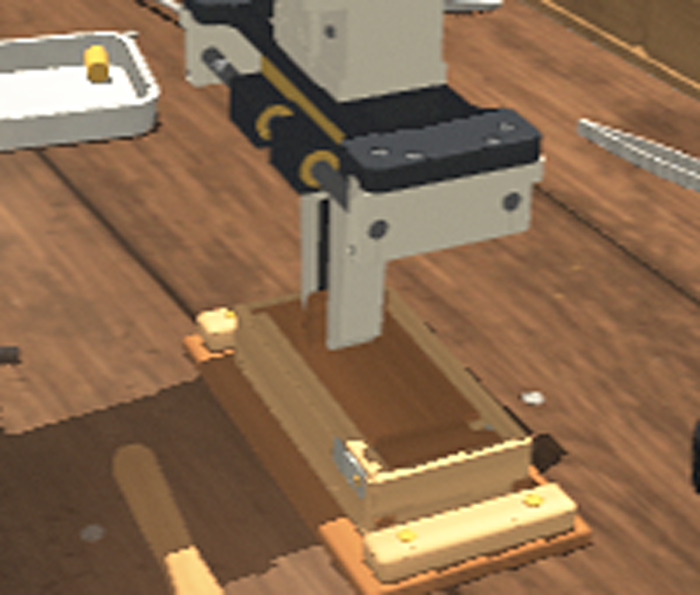

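The push ended on a hard stop at 30 N. I'll release and check the fit from above.

Run:
```python
from h import *
robot.open_jaws(); s=rep("open")
p=s["position"]
robot.move_l(T(.0188,.16),v=.3)
f=imaging.grab_frame("wrist"); cv2.imwrite("pics/w17.png",f["pixels"][:,:,::-1]); np.savez("w17.npz",**f)
robot.move_ptp([.42,.20,.30],q_wxyz(Rdown(YAW+np.pi/2)))
for n in ("scene","top"):
    f=imaging.grab_frame(n); cv2.imwrite(f"pics/{n}17.png",f["pixels"][:,:,::-1]); np.savez(f"{n}17.npz",**f)
im=cv2.imread("pics/w17.png"); cv2.imwrite("pics/w17c.png",cv2.resize(im[150:290,180:400],(792,504),interpolation=cv2.INTER_CUBIC))
f=cv2.imread("pics/scene17.png");cv2.imwrite("pics/s17.png",cv2.resize(f[280:400,260:400],(700,600),interpolation=cv2.INTER_CUBIC))
im=cv2.imread("pics/top17.png"); cv2.imwrite("pics/top17c.png",cv2.resize(im[255:345,375:495],(800,600),interpolation=cv2.INTER_CUBIC))
print(readout.read_state()["time"])
```

```text
open 74.44 Fy -0.21 Fx -0.56 Fz -0.45 y 0.0160 z 0.0405 gap 0.0931
76.0083
```

View pics/w17c.png

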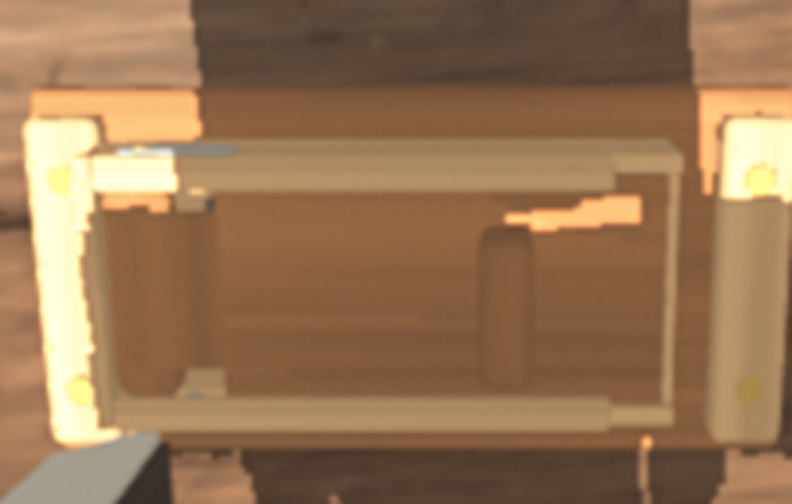

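View pics/s17.png

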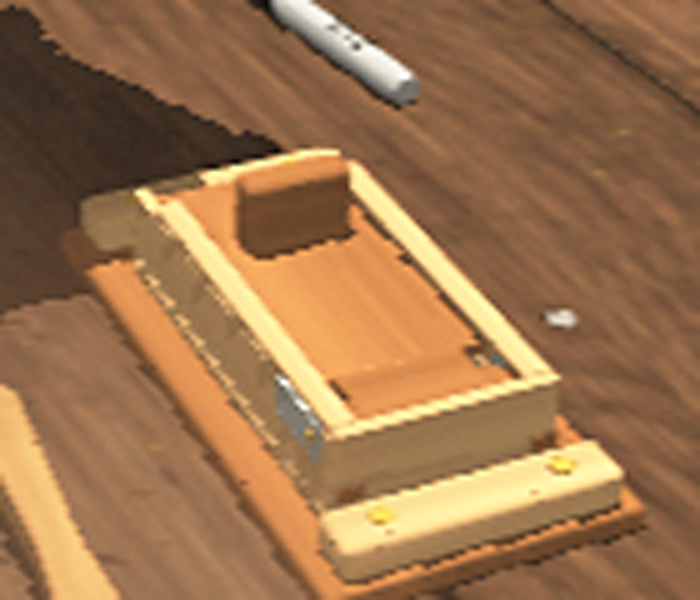

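View pics/top17c.png

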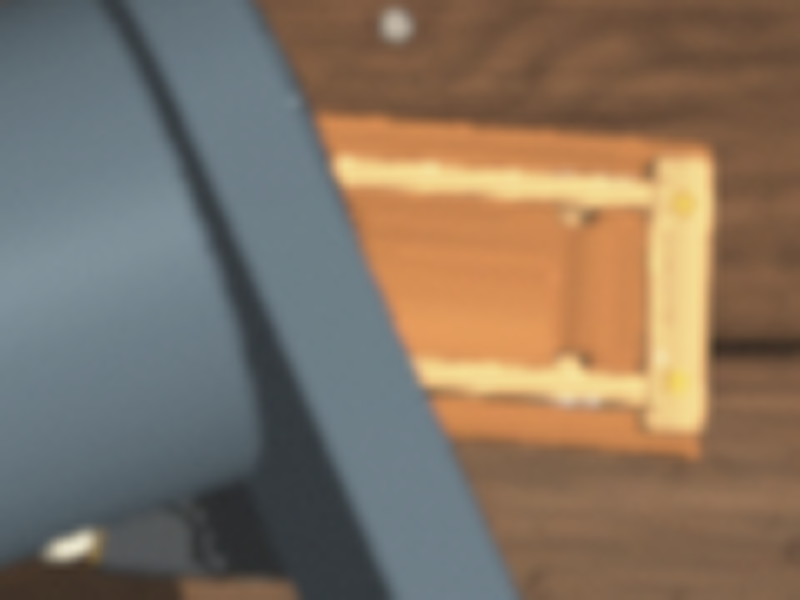

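View pics/scene17.png

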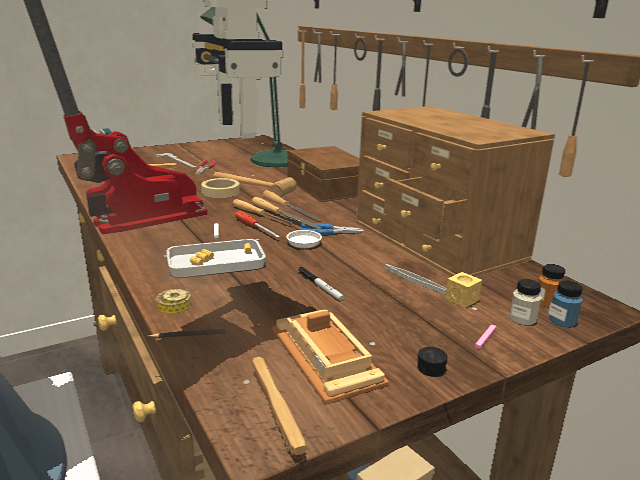

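Run:
```python
from h import *
f=dict(np.load("w17.npz"))
c=lambda P:np.array(P)/3.6+[179.6,149.6]
Y=lambda P,z:[round(float((r-HOOK)@CY)*1000,1) for r in ray(f,c(P),z)]
print("mouth outer",Y([(682,165),(672,420)],.031),"lid trailing top",Y([(667,180),(662,400)],.035))
print("lips end",Y([(615,175),(609,415)],.041),"bar top mid",Y([(508,300)],.059),"bar faces", Y([(485,300),(533,300)],.059))
print("notch front edge of plate",Y([(215,260)],.035),"fence inner",Y([(722,160),(708,420)],.020))
```

```text
mouth outer [61.4, 61.3] lid trailing top [57.5, 58.1]
lips end [44.8, 44.8] bar top mid [20.5] bar faces [15.5, 26.0]
notch front edge of plate [-48.6] fence inner [72.6, 72.1]
```

Run:
```python
from h import *
robot.wait(.5); print(readout.read_state()["time"]); order.finish_job()
```

```text
76.5083
the job is handed in; nothing more can be done
```

The job is done and handed in at 76.5 s of the 192 s allowed; no verdict was reported.

**What I did**
- I drew the lid off and tipped all four offcuts into the tray. The wrist load fell from 4.1 N to 3.0 N, about the weight of four offcuts.
- I held the case still mouth down at about 84°, then gave it two up-and-down shakes of about 4 cm, with a 1 s hold after each. The load stayed at about 3 N and the case looked empty.
- I stood the case back in the hook and laid both punches and both rods flat in it. One punch was knocked about 3 cm aside during the run, so I measured it again before picking it up.
- I slid the lid in until it stopped hard at about 30 N, more than the 8–12 N the catches need.

**Last checks**
- **Lid:** in the wrist view the bar sits 24.3 mm behind the ends of the lips (24 mm expected). The trailing edge is 3.5 mm inside the mouth (2 mm expected), within image accuracy. The catches show in the lid's notches. I did not see a separate force peak for the snap, and I did not try a test pull.
- **Position:** the lid stopped about 4 mm nearer the −y fence than my hook estimate predicted, and the two camera views differed by up to 4 mm elsewhere too. The pictures still show the case between its fences.
- **Rest of the bench:** the four offcuts are in the tray, and the tin, marker and dish look undisturbed.

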